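Check-weigh a vial carrier on the spring scale

TASK

Weigh the white vial carrier with the amber vials and red caps: hang it by its eye on the hook of the spring scale without jerking the spring down to its stop, let go of it completely and leave it hanging still for two seconds so that the reading settles. Then take hold of it again, lift it off the hook and set it down gently, upright and fully inside the blue tray, and let go. Leave the other carrier, the jar, the reagent bottle and the beaker where they stand.

Things in the scene. Friction and masses are not known exactly. Their poses are not given: they have to be found in the camera images.
- amber_block (a point): Carrier to weigh, about 0.3 kg (+-25 %): white block 84 x 40 x 50 mm (x, y, z); this is the block's centre, 25 mm above its underside, z up. Four amber vials with red caps, 17 mm across, stand in a row along x, tops 52 mm above this point. Both ends alike, balanced about the middle. Grip it across its 40 mm width near one end, gripper leaning away from the post and eye in the middle.
- amber_eye (a point): Top inside point of that carrier's hanging eye, which rests on the hook, 142 mm above the block's centre. The eye is a six-sided loop of black-coated 6 mm wire in the carrier's y-z plane, pointed at top and bottom, opening 54 mm high, 42 mm wide, so the hook passes through it along the carrier's x. It stands on an 8 mm post in the middle of the block.
- hook_seat (a point): Lowest point of the trough of the scale's yellow 6 mm wire hook, where the eye rests; 290 mm above the bench unloaded. x: from the hook's open side towards the stand's column; z up; the hook lies in its x-z plane. The eye goes on from the -x side, moving along +x with its top inside point 25 to 50 mm (35 is good) above the seat until over the seat, then down; it comes off the reverse way.
- hook_tip (a point): Top of the hook's upturned free end, 20 mm from the seat towards -x and 22 mm above it. The rod hangs straight above the seat, ending 62 mm over it, bends out to x = +16 mm and returns under to the seat. Axes as hook_seat.
- stand: The scale's fixed stand, origin on the bench under the hook, axes as hook_seat. Above the hook hangs the scale's clear tube, 36 mm across, lower end 379 mm above the bench. Column of 20 mm diameter at x = 130 mm; grey foot 14 mm high, 100 mm wide (y), from x = 20 to 180 mm.
- hook (a joint): Extension of the scale's spring in m: about 0 unloaded, grows as the hook is pulled down, stop at 0.055. Stiffness 120 N/m, lightly damped: the carrier pulls it down by 20 to 31 mm and bobs for about a second after it is let go.
- tray_in (a point): Centre of the inner floor (5 mm above the bench) of the blue plastic tray, fixed to the bench, axes as the tray's, z up. Outside 160 x 120 mm (x, y), walls 5 mm thick and 28 mm high over the bench, open on top.
- clear: The other carrier, same shape, with clear vials and blue caps: not to be moved. Origin at the centre of its underside.
- jar: White jar with a red lid, 72 mm across, 100 mm high, a bystander. Origin at the centre of its underside.
- reagent: Amber reagent bottle with a blue cap, 68 mm across, 170 mm high, a bystander. Origin at the centre of its underside.
- beaker: Glass beaker, 80 mm across, 100 mm high, a bystander. Origin at the centre of its underside.
There are look-alikes about, which are no part of the job. What is shaped like the part that bears amber_block but purple is not meant.

How it is judged (in metres and radians):
On the way, in this order (a step that is already met when the one before it is completed fails the run):
1. the amber-vial carrier hangs by its eye on the scale's hook, let go, and stays still for 1.5 s (distance between amber_eye and hook_seat below 0.015 m and value of joint hook above 0.012 m and height (world z) of amber_block above 0.08 m and velocity of joint hook between -0.01 and 0.01 m/s and contact force between the fingers and amber below 0.05 N and linear speed of amber below 0.02 m/s and angular speed of amber below 0.15 rad/s), for 1.5 s.
2. the carrier is lifted off the hook and the spring is back at zero (distance between amber_eye and hook_seat above 0.06 m and value of joint hook below 0.006 m), for 0.1 s.
At the end, for the whole second after the job is handed in: The amber-vial carrier stands on the floor of the blue tray (block centre within 50 mm in x and 45 mm in y of the tray's centre and no more than 32 mm above its floor), upright within 0.1 rad, at rest and untouched by the gripper; the scale's spring is within 6 mm of zero (x of amber_block in the frame of tray_in between -0.05 and 0.05 m and y of amber_block in the frame of tray_in between -0.045 and 0.045 m and z of amber_block in the frame of tray_in below 0.032 m and angle between amber_block's own z axis and vertical below 0.1 rad and contact force between the fingers and amber below 0.05 N and linear speed of amber below 0.02 m/s and angular speed of amber below 0.15 rad/s and value of joint hook below 0.006 m).
It fails at once if the scale's spring is jerked or pulled down to its stop (extension over 50 mm) (value of joint hook above 0.05 m).
It fails at once if the carrier is dropped (falls out of the gripper faster than 0.6 m/s) (linear speed of amber above 0.6 m/s and contact force between the fingers and amber below 0.05 N).
It fails at once if the other carrier, the jar, the reagent bottle or the beaker is moved by more than 25 mm (distance of any of clear, jar, reagent, beaker from where it was at the start of the episode above 0.025 m).
It also fails if it takes over 61 s, if anything falls off the work surface, if the arm or the gripper's body presses on something with over 40 N, if the wrist force passes 120 N, or if a joint passes its speed limit or range.

ROBOT

A 6-joint arm with a two-finger parallel gripper is mounted at the origin on the work surface. World frame = base frame: x ahead of the robot, y to its left, z up, the work surface at z = 0. Lengths are in mm, angles in rad, forces in N, time in s.
With the tool pointing down it reaches from about 325 to 850 mm from the base axis. Payload 15.5 kg.
Tool frame: the origin (TCP) lies on the centre line of the jaws, within the pads' length; the fingertips stand 17 mm ahead of it and the grasp point (between the pads) lies 2 mm behind it; z points along the fingers, y is the line along which they close (so a half turn about z gives the same grasp; the last joint's range is limited). The gripper opens to 91 mm and grips with 3 to 60 N. Pads are 32 mm wide; open, the fingers measure 118 mm over their backs; the gripper's body (76 mm by 178 mm) begins 60 mm behind the grasp point.
Start: joints at [1.169, 0.494, 1.345, -0, 1.302, -0.096], TCP at [188.155, 596.007, 230.915] pointing down, gripper open.
Joint ranges: [-2.91, 2.91], [-0.82, 2.16], [0.22, 2.67], [-1.22, 4.37], [0.12, 2.79], [-3.08, 3.08]. Speed limits (rad/s): [1.89, 1.89, 2.57, 3.01, 3.01, 3.01].

INTERFACE

Orientations are given as a unit quaternion [w, x, y, z].
In Python, from plant import arm gives the robot as it stands.
- The arm moves only by the tool apply_moves, never from a script. Its argument "deltas" is one flat list of numbers, 4 for each row, row after row: the shift along the tool's x, y, z in mm, then the turn about the tool's z in degrees. In form: [x, y, z, twist, x, y, z, twist, ...]. A call has 1 to 10 rows; each row shifts and turns the commanded pose from where the row before left it, along the tool's axes as they then stand; what a row does not reach is not made up. A row lasts 1/10 s, in which the tool goes at most 50 mm and 8.59 degrees, less where a joint would pass 70% of its speed; a pose out of reach is approached as far as the arm can. A call is refused whole if a number of a shift passes 50 or a number of a turn 8.59, either way. A call with a gripper value outside its range is refused whole. "jaw" is the closure, from -1 (fully open) to 1 (shut), set as the call begins (left out, the last holds). The fingers move at their own pace and stop on an object; "force" is the grip in N (left out, the last holds). Time passes only in rows, so rows that do not move let the fingers close. It gives the time, the measured TCP pose, the force, the opening and the grip force at its end, in the units of the state.
- arm.observe(): the state, without advancing time (a new reading comes with each control period).
- arm.capture(name): name is "scene" or "side" or "wrist"; returns (picture, depth): 400x640x3 uint8, red, green, blue; 400x640 float32, mm along the optical axis (not along the pixel's ray), 0 where there is no reading.
- arm.get_calibration(name): a dict with "mtx" (3x3 intrinsics, pixels), "rvec" (rotation vector, rad) and "tvec" (3), from world to camera coordinates, as OpenCV has them; the wrist camera has in their place "T_tool_cam" (4x4, takes a point from camera to tool coordinates, whose origin is the TCP and whose axes are the flange's). Camera axes: x right, y down, z forward; pixel columns grow to the right and rows downward; lengths in mm; the calibration is good to about 2 mm. A picture is of the moment at which its call begins: read the wrist's pose just before it. get_calibration takes no time and is no camera call.
- arm.sign_off(): hands the job in; it is judged then, once.
Trained networks look in the newest picture that a camera, given by its name, has taken for a name from the list of things; names that differ only in an ending like _2 or _b are one class to them, and where a whole thing is asked for, a point or a joint stands for the part that bears it (a point fixed in the world has none). Each returns a list of dicts, best first, with "p" (0 to 1); they miss things now and then, are a little off and sometimes report something else, mostly with a low value. They report only what shows in the picture. A call takes as long as a camera call. They do not tell look-alikes from the thing itself.
- arm.spot_in(camera, thing): "point" ([row, column] in pixels, amid what is visible of it).
- arm.place_of(camera, thing): "point" ([row, column] in pixels: a listed point, or the origin of a listed thing).
The state is a dict: "clock": time; "joints": joint angles; "joint_velocities": joint speeds; "joint_torque": joint torques, N m; "position": TCP position; "eef_rot": TCP orientation; "wrist_force": force on the tool from outside, world axes, zero at the start; "wrist_torque": the same for the moment, N m; "width": opening from 0.0 (shut) to 1.0 (fully open); "grip_force": force on a finger pad.
Only numpy, scipy, OpenCV 4.12 (cv2) and the standard library are available. Lean on these libraries where they do the work, as an engineer would, in place of code of your own. Each camera call takes 0.05 s, during which the arm holds its last target. There are 200 camera calls.

## Working session

There is one attempt and no reset: what is moved stays moved. The work goes in short steps, Python scripts to look and compute and a tool call to move; the robot and the scene stay as the last step left them, time stands still between calls to the robot, and variables do not carry over. Pictures are saved under pics/ and viewed, at most 10 in all, crops included, and the job is handed in when it is done.

Besides the shell and the picture viewer there is one more tool, called after "Emit:" as a command line: name --argument value ..., lists and objects as JSON in quotes. apply_moves: Moves the arm, as the interface text tells. Its arguments: {"type":"object","properties":{"deltas":{"type":"array"},"jaw":{"type":"number"},"force":{"type":"number"}},"required":["deltas"]}

```bash
mkdir -p pics
cat > h.py <<'E'
import numpy as np, cv2
from plant import arm
def cam(name):
    c=arm.get_calibration(name)
    K=np.array(c["mtx"],float)
    if "rvec" in c:
        R=cv2.Rodrigues(np.array(c["rvec"],float))[0]; t=np.array(c["tvec"],float).ravel()
        return K,R.T,-R.T@t   # cam->world
    s=arm.observe(); w,x,y,z=s["eef_rot"]
    from scipy.spatial.transform import Rotation as Ro
    Rt=Ro.from_quat([x,y,z,w]).as_matrix(); T=np.array(c["T_tool_cam"])
    return K,Rt@T[:3,:3],Rt@T[:3,3]+np.array(s["position"])
def world(C,rc,d):
    K,R,t=C; r,c=rc
    return R@(np.linalg.inv(K)@[c,r,1]*d)+t
def ray(C,rc):
    K,R,t=C; v=R@(np.linalg.inv(K)@[rc[1],rc[0],1]); return t,v/np.linalg.norm(v)
def tri(rays):
    A=sum(np.eye(3)-np.outer(v,v) for t,v in rays); b=sum((np.eye(3)-np.outer(v,v))@t for t,v in rays)
    return np.linalg.solve(A,b)
def proj(C,p):
    K,R,t=C; q=K@(R.T@(np.array(p)-t)); return q[1]/q[2],q[0]/q[2]
E
python3 - <<'E'
from h import *
print(arm.observe())
for n in ["scene","side"]:
    im,d=arm.capture(n); cv2.imwrite(f"pics/{n}0.png",im[:,:,::-1]); np.save(n+"_d.npy",d)
    C=cam(n)
    print(n,C[2].round(),C[1][:,2].round(2))
    for th in ["amber_block","amber_eye","hook_seat","hook_tip","stand","tray_in","clear","jar","reagent","beaker"]:
        for o in arm.place_of(n,th)[:3]:
            r,c=o["point"]; dd=d[min(399,max(0,int(r))),min(639,max(0,int(c)))]
            print(th,[round(r),round(c)],round(o["p"],2),world(C,(r,c),dd).round())
E
```

```text
{'clock': 0.0, 'joints': array([ 1.16950642e+00,  4.94165011e-01,  1.34612428e+00, -5.10788258e-06,
        1.30246876e+00, -9.54920063e-02]), 'joint_velocities': array([-0.00093968, -0.00088934, -0.00124105, -0.00138663, -0.00018416,
        0.00025973]), 'joint_torque': array([ 2.49245582e-03, -8.78821278e+01, -3.81849325e+01,  7.07321288e-02,
        5.30994125e-02, -1.46258740e-04]), 'position': array([188.01692266, 595.68658465, 230.35186303]), 'eef_rot': array([-1.40866838e-04,  1.52303201e-01,  9.88333646e-01, -5.65420899e-04]), 'wrist_force': array([-0.00923701, -0.39546617, -0.38068967]), 'wrist_torque': array([-0.00344229,  0.06087119,  0.01762682]), 'grip_force': 0.0, 'width': 0.9977027599077489}
scene [1398.    0. 1313.] [-0.61  0.03 -0.8 ]
amber_block [253, 443] 0.83 [701. 467.  51.]
amber_block [248, 372] 0.74 [668. 229.  50.]
amber_block [223, 376] 0.33 [642. 234. 163.]
amber_eye [222, 374] 0.85 [626. 231. 145.]
amber_eye [225, 454] 0.83 [584. 535.  39.]
hook_seat [200, 299] 0.54 [633.  -9. 294.]
hook_tip [194, 302] 0.39 [412.  -1.  33.]
stand [248, 299] 0.72 [625. -17
[... 181 characters left out ...]
96] 0.67 [ 641. -370.   31.]
beaker [217, 206] 0.79 [ 511. -345.   47.]
beaker [226, 377] 0.74 [552. 268.   9.]
side [ 228. -776. 1138.] [ 0.25  0.65 -0.72]
amber_block [193, 323] 0.98 [636. 223.  48.]
amber_block [150, 307] 0.64 [675. 463.  25.]
amber_eye [159, 325] 0.78 [727. 419.  -1.]
amber_eye [112, 304] 0.57 [759. 707.   1.]
hook_seat [190, 359] 0.49 [626. -31. 297.]
hook_tip [177, 356] 0.57 [634.   1. 310.]
stand [262, 354] 0.69 [629. -24.  -5.]
tray_in [300, 297] 0.74 [430. -83.   2.]
clear [216, 274] 0.91 [463. 188.  51.]
jar [168, 274] 0.97 [535. 411.  31.]
reagent [374, 409] 0.65 [ 584. -404.   75.]
beaker [390, 354] 0.74 [ 457. -385.   62.]
beaker [177, 355] 0.29 [783. 297.  -2.]
```

Run:
```python
import cv2
a=cv2.imread("pics/scene0.png")[150:300,150:500]; b=cv2.imread("pics/side0.png")[90:400,230:450]
a=cv2.resize(a,None,fx=2.2,fy=2.2,interpolation=2);cv2.imwrite("pics/a.png",a)
cv2.imwrite("pics/b.png",cv2.resize(b,None,fx=1.9,fy=1.9,interpolation=2))
```

```text
(no output)
```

View pics/a.png

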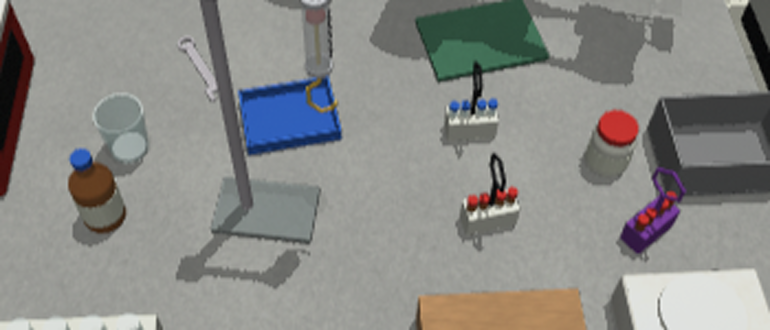

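View pics/b.png

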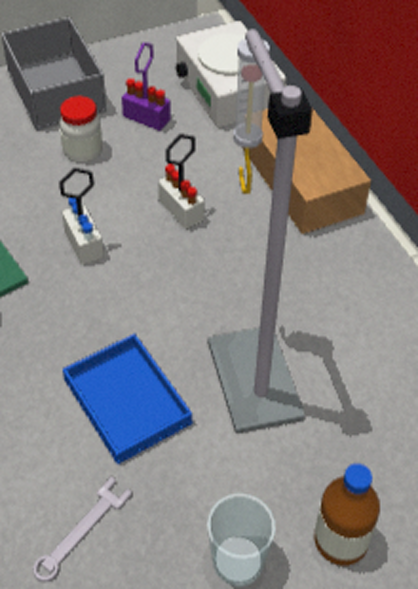

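Candidates: the white carrier with red caps at scene [248,372] / side [193,323]; the purple look-alike at scene [253,443] / side [150,307]; and the blue-capped clear carrier at scene [211,362] / side [216,274]. By the description I choose the first one. The hook opens towards +y at about scene [195,299], and the column is on the -y side.

Run:
```python
from h import *
S,D=cam("scene"),cam("side")
P={"block":((248,372),(193,323)),"eye":((222,374),(159,325)),"seat":((200,299),(190,359)),"tip":((194,302),(177,356)),"tray":((205,280),(300,297)),"clear":((211,362),(216,274)),"stand":((248,299),(262,354))}
for k,(a,b) in P.items(): 
    p=tri([ray(S,a),ray(D,b)]); print(k,p.round(1),np.round(proj(S,p)-np.array(a),1),np.round(proj(D,p)-np.array(b),1))
# white block/red pixel cloud from depth & color
for n,C in(("scene",S),("side",D)):
    im=cv2.imread(f"pics/{n}0.png").astype(int);d=np.load(n+"_d.npy")
    b,g,r=im[...,0],im[...,1],im[...,2]
    rr,cc=np.mgrid[:400,:640]
    W=(np.stack([cc,rr,np.ones_like(cc)],-1)@np.linalg.inv(C[0]).T*d[...,None])@C[1].T+C[2]
    def box(m,lo,hi): return W[m&(d>0)&np.all((W>lo)&(W<hi),-1)]
    red=box((r>120)&(g<70)&(b<70),[560,140,50],[720,300,110]); print(n,"red",len(red),red.mean(0).round(1),red.min(0).round(),red.max(0).round(),np.linalg.svd(red[:,:2]-red[:,:2].mean(0))[2][0].round(3) if len(red)<4000 else'')
    wh=box((r>150)&(b>140),[560,140,38],[720,300,58]); print("white",len(wh),wh.mean(0).round(1),wh.min(0).round(),wh.max(0).round())
    bl=box((b>110)&(r<60),[300,-250,-10],[560,60,40]); print("tray",len(bl),cv2.minAreaRect(bl[:,:2].astype(np.float32)),np.percentile(bl[:,2],[5,50,95]))
    y=box((r>130)&(g>90)&(b<80),[560,-80,250],[700,60,380]); print("hook",len(y),y.min(0).round() if len(y) else '',y.max(0).round() if len(y) else'', y[y[:,2].argmin()] if len(y) else'')
```

```text
block [647.8 239.8  22.6] [-1.2  1.1] [1.1 1.4]
eye [647.3 227.1 180.4] [-0.5  0.5] [0.5 0.6]
seat [631.6 -13.3 284. ] [ 1.2 -1.2] [-1.2 -1.6]
tip [630.7  -1.1 315.2] [ 0.4 -0.4] [-0.4 -0.5]
tray [ 4.333e+02 -8.340e+01  3.000e-01] [-0.4  0.4] [0.5 0.7]
clear [475.1 226.4   1.9] [-1.   0.9] [1.1 1.3]
stand [627.5 -20.8  -2.5] [ 0.7 -0.7] [-0.7 -1. ]
scene red 48 [649.2 234.7  77.3] [639. 199.  70.] [661. 272.  85.] [ 0.158 -0.987]
white 88 [659.1 234.9  51. ] [623. 193.  42.] [674. 277.  57.]
tray 870 ((431.9997863769531, -80.08448028564453), (124.84652709960938, 157.15249633789062), 8.455013275146484) [ 2.46248698  7.6192528  29.78187549]
hook 5 [630. -37. 290.] [635.  -0. 339.] [631.27835702 -18.49616828 289.6702555 ]
side red 66 [644.8 233.   76.1] [633. 191.  67.] [657. 273.  83.] [ 0.187 -0.982]
white 106 [637.7 225.7  49. ] [621. 189.  43.] [674. 275.  55.]
tray 2134 ((428.7833251953125, -83.7704849243164), (118.52228546142578, 162.05567932128906), 8.954279899597168) [ 1.65804505  5.90800515 28.39108384]
hook 47 [624. -39. 286.] [634.  -2. 355.] [629.37983784 -15.51915964 286.09304608]
```

Run:
```python
from h import *
for n in("scene","side"):
    C=cam(n); im=cv2.imread(f"pics/{n}0.png").astype(int);d=np.load(n+"_d.npy")
    rr,cc=np.mgrid[:400,:640]
    W=(np.stack([cc,rr,np.ones_like(cc)],-1)@np.linalg.inv(C[0]).T*d[...,None])@C[1].T+C[2]
    def box(lo,hi): return W[(d>0)&np.all((W>lo)&(W<hi),-1)]
    c=box([560,-230,60],[700,-90,330]); print(n,"column",len(c),np.median(c,0).round(1),c.min(0).round(),c.max(0).round())
    f=box([500,-250,9],[720,20,22]); print("foot",len(f),cv2.minAreaRect(f[:,:2].astype(np.float32)))
    e=box([590,170,112],[700,290,185]); print("eye",len(e),e.mean(0).round(1),e.min(0).round(),e.max(0).round())
    t=box([590,-60,385],[680,40,450]); print("tube",len(t),np.median(t,0).round(1),t.min(0).round(),t.max(0).round())
    hi=box([560,-230,330],[700,60,900]); print(hi[:,2].max(), hi[hi[:,2]>600].min(0).round(),hi[hi[:,2]>600].max(0).round())
```

```text
scene column 312 [ 614.6 -145.8  208. ] [ 606. -157.   61.] [ 621. -137.  330.]
foot 1064 ((607.0281372070312, -119.43931579589844), (216.3681640625, 259.97747802734375), 4.194934368133545)
eye 66 [648.6 235.3 145. ] [622. 228. 113.] [674. 243. 176.]
tube 191 [642.8 -18.5 417.2] [623. -35. 385.] [648.  -2. 450.]Traceback (most recent call last):
  File "<stdin>", line 11, in <module>
    return umr_minimum(a, axis, None, out, keepdims, initial, where)
ValueError: zero-size array to reduction operation minimum which has no identity
```

Emit:
apply_moves --deltas '[0,-45,0,0,0,-45,0,0,0,-45,0,0,0,-45,0,0]'

```text
clock: 1.5
position: [133.3, 422.6, 230.8]
eef_rot: [0.0, 0.152, 0.988, 0.0]
wrist_force: [-0.2, -0.3, 0.4]
width: 1.003
grip_force: 0.0
```

Emit:
apply_moves --deltas '[33,-11,0,0,33,-11,0,0,33,-11,0,0,32,-11,0,0,-12,-38,0,0,-12,-38,0,0,-12,-38,0,0]'

```text
clock: 2.2
position: [-4.6, 300.9, 230.8]
eef_rot: [0.0, 0.152, 0.988, -0.0]
wrist_force: [0.4, 0.3, 0.1]
width: 0.998
grip_force: 0.0
```

```bash
python3 -c "
from h import *
print(arm.observe()['joints'].round(3),arm.observe()['position'])"
```

```text
[ 1.387  0.022  2.045 -0.     1.074  0.121] [ -4.59921953 300.86664704 230.76233006]
```

Emit:
apply_moves --deltas '[23,-18,0,0,23,-18,0,0,-9,-29,0,0,-9,-29,0,0,-9,-29,0,0]'

```text
clock: 2.7
position: [-59.5, 189.6, 230.8]
eef_rot: [-0.0, 0.152, 0.988, 0.0]
wrist_force: [-0.0, -0.2, 0.4]
width: 0.996
grip_force: 0.0
```

```bash
python3 -c "
from h import *
print(arm.observe()['joints'].round(3),arm.observe()['position'])"
```

```text
[ 1.57  -0.169  2.207  0.     1.104  0.304] [-59.49955094 189.55741125 230.84773662]
```

Emit:
apply_moves --deltas '[0,0,-20,8.06,0,0,-20,8.06,0,0,-20,8.06,0,0,-20,8.06,0,0,-20,8.06,0,0,-20,8.06,0,0,-20,8.06,0,0,-20,8.06,0,0,-20,8.06]'

```text
clock: 3.6
position: [-59.3, 190.5, 411.8]
eef_rot: [-0.0, 0.71, 0.705, 0.0]
wrist_force: [0.1, 0.1, 0.3]
width: 0.997
grip_force: 0.0
```

Emit:
apply_moves --deltas '[10,48,0,0,10,48,0,0,10,48,0,0,0,50,0,0,-10,48,0,0,-30,40,0,0,-40,30,0,0,-48,10,0,0,-48,0,0,0,-48,0,0,0]'

```text
clock: 4.6
position: [139.7, 95.7, 411.9]
eef_rot: [0.0, 0.707, 0.707, 0.0]
wrist_force: [2.0, 1.2, 0.5]
width: 0.997
grip_force: 0.0
```

```bash
python3 -c "
from h import *
print(arm.observe()['joints'].round(3),arm.observe()['position'])"
```

```text
[ 0.241 -0.414  1.825 -0.     1.729  0.242] [139.68576545  95.65614551 411.86057362]
```

Emit:
apply_moves --deltas '[0,40,0,0,-20,40,0,0,-35,25,0,0,-38,10,0,0,-40,0,0,0,-40,-10,0,0,-40,-15,0,0,-35,-25,0,0,-30,-35,0,0,-25,-35,0,0]'

```text
clock: 5.6
position: [169.1, -148.2, 412.0]
eef_rot: [0.0, 0.708, 0.707, -0.0]
wrist_force: [0.9, -0.5, -0.1]
width: 1.0
grip_force: 0.0
```

Emit:
apply_moves --deltas '[-15,-40,-30,0,0,-35,-40,0,0,-30,-45,0,0,0,-50,0,0,0,-50,0,0,0,-50,0,0,0,-50,0,0,0,-50,0]'

```text
clock: 6.4
position: [91.5, -158.8, 752.1]
eef_rot: [0.001, 0.708, 0.707, -0.0]
wrist_force: [0.3, -2.1, 1.5]
width: 0.996
grip_force: 0.0
```

```bash
python3 -c "
from h import *
print(arm.observe()['joints'].round(3),arm.observe()['position'])"
```

```text
[-1.379 -0.239  0.837 -0.     2.542 -1.378] [  91.4986621  -158.77837271  752.07483645]
```

Emit:
apply_moves --deltas '[0,-16,-30,0,0,-16,-30,0,0,0,-40,0,0,0,-40,0,0,0,-40,0]'

```text
clock: 6.9
position: [63.8, -169.3, 846.3]
eef_rot: [0.02, 0.708, 0.706, -0.022]
wrist_force: [-0.3, 0.9, -0.3]
width: 0.998
grip_force: 0.0
```

```bash
python3 -c "
from h import *
print(arm.observe()['joints'].round(3),arm.observe()['position'],arm.observe()['eef_rot'])"
```

```text
[-1.536 -0.124  0.423 -0.015  2.784 -1.548] [  63.84072243 -169.31299227  846.34975045] [ 0.01973499  0.70751059  0.70608939 -0.02184175]
```

Emit:
apply_moves --deltas '[0,0,-30,0,0,0,-30,0,0,0,-30,0]'

```text
clock: 7.2
position: [67.7, -170.8, 859.5]
eef_rot: [0.037, 0.706, 0.706, -0.041]
wrist_force: [1.0, 0.7, -0.3]
width: 0.999
grip_force: 0.0
```

```bash
cat >> h.py <<'E'
def tool():
    from scipy.spatial.transform import Rotation as Ro
    s=arm.observe(); w,x,y,z=s["eef_rot"]; return s,Ro.from_quat([x,y,z,w]).as_matrix()
def show():
    s,R=tool(); print(round(s["clock"],2),"j",s['joints'].round(3),"p",s['position'].round(1),"w",round(s["width"]*91,1),"\n",R.round(3).tolist())
E
python3 -c "
from h import *
show()"
```

```text
7.2 j [-1.5   -0.118  0.365 -0.036  2.784 -1.533] p [  67.7 -170.8  859.5] w 90.9 
 [[0.0, 1.0, -0.005], [0.994, -0.001, -0.11], [-0.11, -0.005, -0.994]]
```

Emit:
apply_moves --deltas '[30,-2,-15,0,30,-2,-15,0,30,-2,-15,0,30,-2,-15,0]'

```text
clock: 7.6
position: [68.3, -66.3, 850.6]
eef_rot: [0.05, 0.706, 0.704, -0.054]
wrist_force: [0.6, 1.3, 0.3]
width: 1.002
grip_force: 0.0
```

```bash
python3 -c "
from h import *
show()"
```

```text
7.6 j [-1.201 -0.265  0.482 -0.171  2.785 -1.362] p [ 68.3 -66.3 850.6] w 91.2 
 [[0.002, 1.0, -0.007], [0.989, -0.003, -0.147], [-0.147, -0.006, -0.989]]
```

Emit:
apply_moves --deltas '[-10,-2,-40,0,-10,-2,-40,0,-10,-2,-40,0,-10,0,-40,0,-10,0,-40,0,0,0,-40,0,0,0,-40,0]'

```text
clock: 8.3
position: [83.5, -95.8, 901.1]
eef_rot: [0.106, 0.699, 0.699, -0.108]
wrist_force: [0.4, 0.1, 0.2]
width: 1.0
grip_force: 0.0
```

```bash
python3 -c "
from h import *
show()"
```

```text
8.3 j [-0.731 -0.146  0.222 -0.695  2.784 -1.416] p [ 83.5 -95.8 901.1] w 91.0 
 [[0.0, 1.0, -0.003], [0.954, -0.001, -0.299], [-0.299, -0.002, -0.954]]
```

Emit:
apply_moves --deltas '[33,19,13,0,33,19,13,0,33,19,13,0,33,19,13,0,33,19,13,0,33,19,13,0,33,19,13,0,33,19,13,0,33,19,13,0]'

```text
clock: 9.2
position: [194.8, 55.7, 781.0]
eef_rot: [0.099, 0.7, 0.7, -0.098]
wrist_force: [1.6, -1.8, 1.3]
width: 0.999
grip_force: 0.0
```

```bash
python3 -c "
from h import *
show()"
```

```text
9.2 j [ 0.407 -0.124  0.711 -0.523  2.606 -0.038] p [194.8  55.7 781. ] w 90.9 
 [[0.001, 1.0, 0.001], [0.961, -0.0, -0.277], [-0.277, 0.002, -0.961]]
```

Emit:
apply_moves --deltas '[26,28,27,0,26,28,27,0,26,28,27,0,26,28,27,0,26,28,27,0,26,28,27,0,26,28,27,0,26,28,27,0,26,28,27,0,26,28,27,0]'

```text
clock: 10.2
position: [476.1, 229.7, 449.1]
eef_rot: [0.099, 0.7, 0.7, -0.099]
wrist_force: [0.7, -0.2, 1.2]
width: 0.998
grip_force: 0.0
```

```bash
python3 -c "
from h import *
show()
s,R=tool();print(R.T@(np.array([638,335,230])-s['position']))"
```

```text
10.2 j [ 0.492  0.296  1.117 -0.258  1.855  0.436] p [476.1 229.7 449.1] w 90.8 
 [[0.001, 1.0, 0.0], [0.961, -0.001, -0.277], [-0.277, 0.001, -0.961]]
[162.10015291 161.6395132  181.35745494]
```

Emit:
apply_moves --deltas '[27,27,30,0,27,27,30,0,27,27,30,0,27,27,30,0,27,27,30,0,27,27,30,0,0,0,0,-5,0,0,0,-5,0,0,0,0]'

```text
clock: 11.1
position: [637.6, 334.7, 232.1]
eef_rot: [0.09, 0.636, 0.759, -0.108]
wrist_force: [0.6, -0.6, -0.4]
width: 0.999
grip_force: 0.0
```

Run:
```python
from h import *
show()
C=cam("wrist"); im,d=arm.capture("wrist"); cv2.imwrite("pics/w1.png",im[:,:,::-1])
for th in["amber_block","amber_eye"]:
    for o in arm.place_of("wrist",th)[:3]:
        r,c=o["point"]; print(th,[round(r),round(c)],round(o["p"],2),ray(C,(r,c))[1].round(3),C[2].round(1))
rr,cc=np.mgrid[:400,:640]
W=(np.stack([cc,rr,np.ones_like(cc)],-1)@np.linalg.inv(C[0]).T*d[...,None])@C[1].T+C[2]
I=im.astype(int)
def box(m,lo,hi): return W[m&(d>0)&np.all((W>lo)&(W<hi),-1)]
T=np.ones((400,640),bool)
red=box((I[...,0]>120)&(I[...,1]<70),[560,140,60],[740,340,100])
if len(red): print("red",len(red),cv2.minAreaRect(red[:,:2].astype(np.float32)),red[:,2].max())
wh=box(T,[560,140,40],[740,340,56]); print("wh",len(wh),cv2.minAreaRect(wh[:,:2].astype(np.float32)) if len(wh) else '')
e=box(T,[560,140,110],[740,340,180]); print("eye",len(e),cv2.minAreaRect(e[:,:2].astype(np.float32)) if len(e) else '', e[:,2].max() if len(e) else'')
```

```text
11.1 j [ 0.513  0.719  0.94  -0.245  1.623  0.342] p [637.6 334.7 232.1] w 90.9 
 [[-0.175, 0.985, -0.0], [0.946, 0.168, -0.278], [-0.274, -0.049, -0.961]]
amber_block [210, 318] 0.73 [ 0.051 -0.541 -0.839] [623.2 447.  359.1]
amber_eye [310, 315] 0.68 [ 0.084 -0.743 -0.664] [623.2 447.  359.1]
red 435 ((646.572998046875, 233.27511596679688), (15.346240997314453, 79.15414428710938), 10.550586700439453) 78.64270686358134
wh 1711 ((646.9165649414062, 233.28736877441406), (39.957244873046875, 84.2889633178711), 10.674569129943848)
eye 530 ((647.07666015625, 233.104248046875), (53.46751022338867, 9.407418251037598), 13.593153953552246) 173.83418321798118
```

View pics/w1.png

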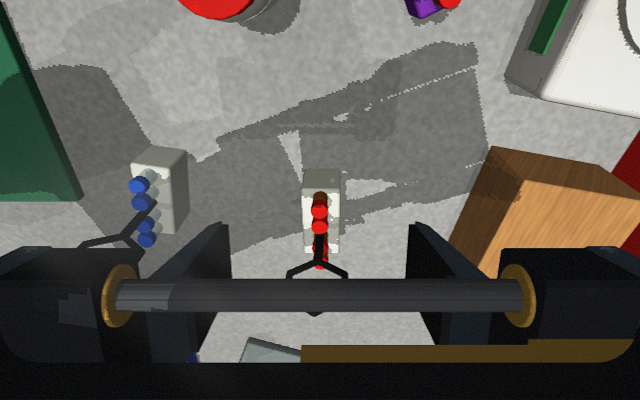

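Emit:
apply_moves --deltas '[-9,1,0,-1,0,0,36,0,0,0,36,0,0,0,36,0,0,0,36,0,0,0,36,0,0,0,36,0,0,0,0,0]'

```text
clock: 12.05
position: [640.0, 264.2, 24.9]
eef_rot: [0.089, 0.631, 0.763, -0.109]
wrist_force: [1.3, 0.6, 0.0]
width: 1.0
grip_force: 0.0
```

Emit:
apply_moves --deltas '[0,0,0,0,0,0,0,0,0,0,0,0,0,0,0,0,0,0,0,0,0,0,0,0]' --jaw 1 --force 20

```text
clock: 12.65
position: [640.4, 266.1, 27.8]
eef_rot: [0.089, 0.63, 0.764, -0.108]
wrist_force: [0.4, -0.2, -0.3]
width: 0.505
grip_force: 0.0
```

Run:
```python
from h import *
show()
```

```text
12.65 j [ 0.43   0.868  1.218 -0.275  1.188  0.36 ] p [640.4 266.1  27.8] w 46.0 
 [[-0.189, 0.982, 0.0], [0.943, 0.182, -0.277], [-0.272, -0.052, -0.961]]
```

Jaw closes slowly; wait for the grip, then lift a little.

Emit:
apply_moves --deltas '[0,0,0,0,0,0,0,0,0,0,0,0]' --jaw 1 --force 40

```text
clock: 12.95
position: [640.6, 266.1, 27.8]
eef_rot: [0.089, 0.63, 0.764, -0.108]
wrist_force: [-0.1, 0.5, 2.8]
width: 0.451
grip_force: 39.3
```

Run:
```python
from h import *
show(); s,R=tool();print(s['grip_force'],s['wrist_force'])
print("up 60:",R.T@[0,0,60])
```

```text
12.95 j [ 0.43   0.868  1.218 -0.275  1.188  0.36 ] p [640.6 266.1  27.8] w 41.0 
 [[-0.189, 0.982, 0.001], [0.943, 0.182, -0.277], [-0.272, -0.052, -0.961]]
39.34899206200498 [-0.07621928  0.45699755  2.75140963]
up 60: [-16.32621531  -3.10918798 -57.65229955]
```

Emit:
apply_moves --deltas '[-7,-1.4,-25,0,-7,-1.4,-25,0,-7,-1.4,-25,0,-7,-1.4,-25,0,-7,-1.4,-25,0,-7,-1.4,-25,0,0,0,0,6,0,0,0,6,0,0,0,6]'

```text
clock: 13.85
position: [639.6, 266.3, 183.2]
eef_rot: [0.105, 0.744, 0.654, -0.093]
wrist_force: [0.4, 0.1, -3.8]
width: 0.44
grip_force: 39.9
```

Run:
```python
from h import *
show(); s,R=tool();print(s['grip_force'],s['wrist_force'])
print(R.T@[-5,-150,5])
```

```text
13.85 j [ 0.43   0.704  1.107 -0.256  1.455  0.604] p [639.6 266.3 183.2] w 40.1 
 [[0.128, 0.992, -0.001], [0.953, -0.123, -0.277], [-0.275, 0.034, -0.961]]
39.94586169719696 [ 0.37249868  0.07267566 -3.76389917]
[-144.9474308    13.64281498   36.79831387]
```

Emit:
apply_moves --deltas '[-29,2.7,7.4,0,-29,2.7,7.4,0,-29,2.7,7.4,0,-29,2.7,7.4,0,-29,2.7,7.4,0,0,0,0,0,0,0,0,0]'

```text
clock: 14.55
position: [635.2, 115.8, 188.1]
eef_rot: [0.105, 0.743, 0.655, -0.093]
wrist_force: [-0.0, 0.2, -3.1]
width: 0.439
grip_force: 39.9
```

```bash
cat > look.py <<'E'
from h import *
import sys
tag=sys.argv[1]; show(); rays={}
for n in ["scene","side"]:
    im,d=arm.capture(n); cv2.imwrite(f"pics/{n}{tag}.png",im[:,:,::-1]); C=cam(n)
    for th in ["amber_eye","amber_block","hook_seat","hook_tip"]:
        o=arm.place_of(n,th)[:3]
        print(n,th,[([round(float(q)) for q in k["point"]],round(k["p"],2)) for k in o])
    rr,cc=np.mgrid[:400,:640]; I=im.astype(int)
    W=(np.stack([cc,rr,np.ones_like(cc)],-1)@np.linalg.inv(C[0]).T*d[...,None])@C[1].T+C[2]
    def box(m,lo,hi): return W[m&(d>0)&np.all((W>lo)&(W<hi),-1)]
    p=tool()[0]["position"]
    dark=(I.max(-1)<70)
    e=box(dark,p+[-45,-75,62],p+[45,20,160]); y=box((I[...,0]>130)&(I[...,1]>90)&(I[...,2]<80),[560,-80,250],[700,60,380])
    for nm,a in(("eye",e),("hook",y)): print(nm,len(a),*( [a.mean(0).round(1),a.min(0).round(),a.max(0).round()] if len(a) else []))
    red=box((I[...,0]>120)&(I[...,1]<70),p+[-60,-110,20],p+[60,40,90]); 
    if len(red)>5: print("red",len(red),red.mean(0).round(1),cv2.minAreaRect(red[:,:2].astype(np.float32)))
E
python3 look.py 1
python3 - <<'E'
import cv2,numpy as np
a=cv2.imread("pics/scene1.png")[150:270,240:400];b=cv2.imread("pics/side1.png")[100:260,280:440]
a=cv2.resize(a,(780,585),interpolation=2)[:, :];b=cv2.resize(b,(585,585),interpolation=2)
cv2.imwrite("pics/c1.png",np.hstack([cv2.resize(a,(400,300)),cv2.resize(b,(400,400))[:300]]))
E
```

```text
14.55 j [ 0.228  0.608  1.293 -0.282  1.318  0.435] p [635.2 115.8 188.1] w 39.9 
 [[0.125, 0.992, -0.001], [0.953, -0.12, -0.277], [-0.275, 0.033, -0.961]]
scene amber_eye [([227, 456], 0.92), ([190, 331], 0.61)]
scene amber_block [([221, 330], 0.88), ([252, 444], 0.87)]
scene hook_seat [([196, 298], 0.63)]
scene hook_tip [([196, 301], 0.63)]
eye 303 [639.8 114.1 293.4] [591.  78. 251.] [679. 137. 348.]
hook 10 [631.7 -19.  301. ] [628. -37. 289.] [635.  -0. 335.]
red 40 [628.   69.3 237.2] ((628.4547729492188, 72.37151336669922), (55.574066162109375, 16.121767044067383), 81.86511993408203)
side amber_eye [([152, 340], 0.96), ([114, 306], 0.92), ([262, 352], 0.67)]
side amber_block [([192, 339], 0.75), ([149, 307], 0.75)]
side hook_seat [([187, 358], 0.45), ([374, 409], 0.15)]
side hook_tip [([174, 355], 0.4), ([298, 296], 0.21)]
eye 529 [628.6 110.9 296. ] [591.  76. 251.] [680. 136. 348.]
hook 55 [628.9 -22.4 319.9] [625. -41. 286.] [634.   0. 354.]
red 69 [625.6  71.8 235.5] ((627.7642822265625, 81.18035125732422), (77.15779113769531, 13.974939346313477), 84.34539031982422)
```

View pics/c1.png

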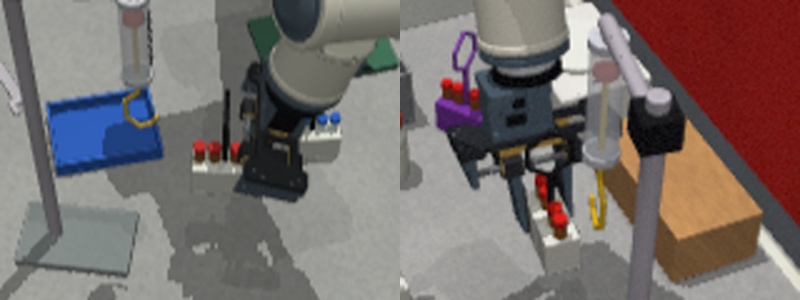

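Run:
```python
from h import *
S,D=cam("scene"),cam("side")
for k,(a,b) in {"eye":((190,331),(152,340)),"seat":((198,298.5),(188.5,358.5)),"tip":((195,301.5),(175.5,355.5)),"block":((221,330),(192,339))}.items(): print(k,tri([ray(S,a),ray(D,b)]).round(1))
s,R=tool()
R0=np.array([[-0.189,0.982,0.001],[0.943,0.182,-0.277],[-0.272,-0.052,-0.961]]);p0=np.array([640.5,266.1,27.8])
for q in ([646.8,233.3,167],[646.8,233.3,25]): 
    e=R@R0.T@(np.array(q)-p0)+s['position']; print("kin",e.round(1))
print("axes car z",(R@R0.T)[:,2].round(3),"car x",(R@R0.T@[.185,-.983,0]).round(3))
print(proj(S,e),proj(D,e))
hs=[630,-17,290];print("seat proj",proj(S,hs),proj(D,hs))
```

```text
eye [627.9  85.4 327. ]
seat [629.4 -14.4 291.1]
tip [ 6.324e+02 -4.000e-01  3.163e+02]
block [632.1  88.7 175.1]
kin [619.9  85.2 327.1]
kin [632.   83.4 185.7]
axes car z [-0.085  0.013  0.996] car x [-0.116 -0.993  0.003]
(np.float64(218.43672589509376), np.float64(329.1558244675581)) (np.float64(191.35372712147608), np.float64(340.8362207678196))
seat proj (np.float64(199.57122613338672), np.float64(296.4869984509758)) (np.float64(188.1932728751501), np.float64(357.5539048384631))
```

Run:
```python
from h import *
s,R=tool()
for d in([4,-60,-4],[-2,-41,-1],[0,0,-10]): print(d,(R.T@d).round(2))
```

```text
[4, -60, -4] [-55.62  10.93  20.47]
[-2, -41, -1] [-39.07   2.83  12.32]
[0, 0, -10] [ 2.75 -0.34  9.61]
```

Emit:
apply_moves --deltas '[-18.5,3.6,6.8,0,-18.5,3.6,6.8,0,-18.5,3.6,6.8,0,0,0,0,0,0,0,0,0]'

```text
clock: 15.55
position: [639.3, 55.6, 184.4]
eef_rot: [0.105, 0.742, 0.655, -0.093]
wrist_force: [-0.1, 0.1, -3.6]
width: 0.435
grip_force: 39.9
```

```bash
python3 look.py 2 | grep -v red
python3 - <<'E'
import cv2,numpy as np
a=cv2.imread("pics/scene2.png")[160:235,265:365];b=cv2.imread("pics/side2.png")[120:220,300:400]
cv2.imwrite("pics/c2.png",np.hstack([cv2.resize(a,(400,300),interpolation=2),cv2.resize(b,(400,400),interpolation=2)[:300]]))
E
```

```text
15.55 j [ 0.138  0.595  1.331 -0.292  1.268  0.357] p [639.3  55.6 184.4] w 39.6 
 [[0.125, 0.992, -0.0], [0.953, -0.12, -0.277], [-0.275, 0.034, -0.961]]
scene amber_eye [([228, 458], 0.67), ([194, 311], 0.55), ([250, 198], 0.39)]
scene amber_block [([252, 443], 0.97), ([223, 310], 0.87)]
scene hook_seat [([198, 296], 0.61)]
scene hook_tip [([192, 302], 0.41)]
eye 292 [645.4  52.9 288.5] [595.  19. 247.] [684.  76. 344.]
hook 9 [632.5 -18.  302.2] [628. -37. 294.] [636.  -0. 335.]
side amber_eye [([115, 304], 0.78), ([171, 350], 0.64)]
side amber_block [([147, 305], 0.65), ([205, 352], 0.59)]
side hook_seat [([192, 360], 0.52)]
side hook_tip [([175, 357], 0.48)]
eye 490 [628.5  51.9 292.8] [595.  16. 246.] [683.  77. 344.]
hook 58 [627.6 -20.3 317.1] [587. -41. 268.] [635.  50. 355.]
```

View pics/c2.png

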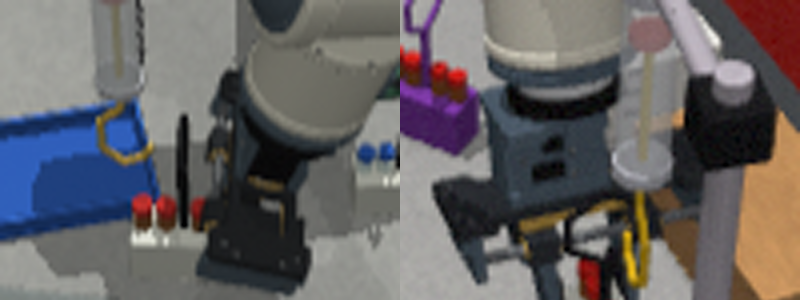

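Run:
```python
from h import *
S,D=cam("scene"),cam("side")
print("eye",tri([ray(S,(194,311)),ray(D,(171,350))]).round(1))
for q in([631.5,25.3,323],[631.5,25.3,329],[611,25,298],[652,25,298]):print(q,np.round(proj(S,q),1),np.round(proj(D,q),1))
for q in([629.5,-15.5,290],[632,4,312]):print("hook",q,np.round(proj(S,q),1),np.round(proj(D,q),1))
im=cv2.imread("pics/side2.png")[155:205,325:375]; cv2.imwrite("pics/c3.png",cv2.resize(im,None,fx=12,fy=12,interpolation=2))
```

```text
eye [628.4  26.3 311.8]
[631.5, 25.3, 323] [192.6 310.6] [167.4 351.3]
[631.5, 25.3, 329] [191.4 310.5] [165.6 351.4]
[611, 25, 298] [192.3 310.2] [177.1 343.5]
[652, 25, 298] [203.3 310.8] [172.7 358.4]
hook [629.5, -15.5, 290] [199.4 297. ] [187.9 357.1]
hook [632, 4, 312] [195.3 303.4] [176.1 355. ]
```

View pics/c3.png

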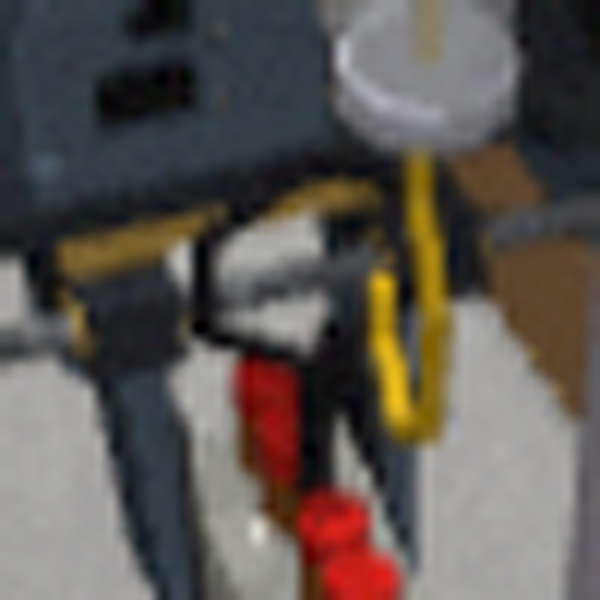

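Emit:
apply_moves --deltas '[-10.1,1.5,3.2,0,-10.1,1.5,3.2,0,-10.2,1.5,3.2,0,-10.2,1.6,3.3,0,0,0,0,0,0,0,0,0]'

```text
clock: 16.65
position: [640.4, 13.0, 183.4]
eef_rot: [0.105, 0.742, 0.655, -0.093]
wrist_force: [-0.0, -0.1, -3.6]
width: 0.433
grip_force: 39.9
```

```bash
python3 look.py 3 | grep -v red
python3 - <<'E'
import cv2,numpy as np
a=cv2.imread("pics/scene3.png")[165:225,265:325];b=cv2.imread("pics/side3.png")[155:215,325:385]
cv2.imwrite("pics/c4.png",np.hstack([cv2.resize(x,(400,400),interpolation=2) for x in(a,b)]))
E
```

```text
16.65 j [ 0.072  0.586  1.352 -0.297  1.239  0.299] p [640.4  13.  183.4] w 39.4 
 [[0.124, 0.992, -0.0], [0.953, -0.119, -0.277], [-0.275, 0.034, -0.961]]
scene amber_eye [([194, 292], 0.67), ([213, 209], 0.51)]
scene amber_block [([252, 443], 0.95), ([224, 298], 0.56), ([192, 295], 0.39)]
scene hook_seat []
scene hook_tip [([195, 302], 0.43)]
eye 281 [647.2   9.5 287.6] [596. -24. 246.] [685.  34. 343.]
hook 5 [632.5 -14.9 307.7] [628. -37. 294.] [635.  -0. 335.]
side amber_eye [([179, 359], 0.82), ([114, 304], 0.7)]
side amber_block [([147, 308], 0.97), ([216, 357], 0.91)]
side hook_seat [([385, 354], 0.7), ([189, 358], 0.54)]
side hook_tip []
eye 559 [633.6   7.2 289.6] [596. -34. 247.] [685.  33. 342.]
hook 41 [628.8 -23.2 321.3] [624. -41. 290.] [634.  -3. 354.]
```

View pics/c4.png

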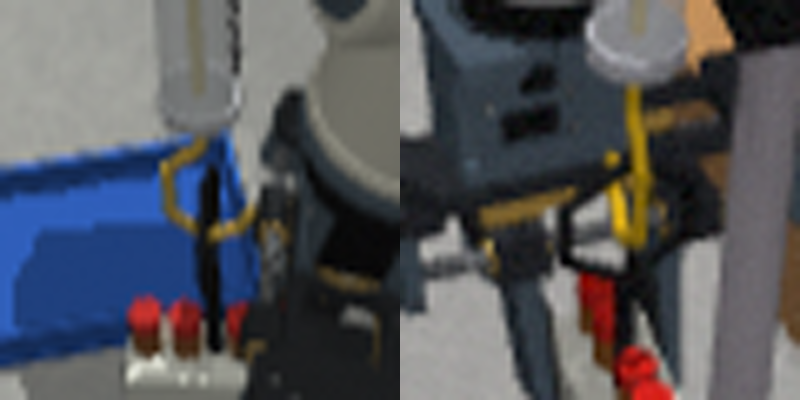

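Emit:
apply_moves --deltas '[1.9,-0.2,6.7,0,1.9,-0.2,6.7,0,1.9,-0.2,6.7,0,1.9,-0.2,6.7,0,1.4,-0.2,4.8,0,1.4,-0.2,4.8,0,0.8,-0.1,2.9,0,0.8,-0.1,2.9,0,0,0,0,0,0,0,0,0]'

```text
clock: 18.15
position: [640.6, 13.3, 139.7]
eef_rot: [0.105, 0.742, 0.655, -0.093]
wrist_force: [-1.1, -0.2, -1.7]
width: 0.438
grip_force: 40.0
```

Emit:
apply_moves --deltas '[0.8,-1.5,2.9,0,0.8,-1.5,2.9,0,0.8,-0.1,2.9,0,0.5,0,1.9,0,0,0,0,0,0,0,0,0]'

```text
clock: 18.75
position: [638.0, 13.5, 128.5]
eef_rot: [0.105, 0.742, 0.655, -0.093]
wrist_force: [2.8, -3.9, -0.1]
width: 0.439
grip_force: 40.0
```

Emit:
apply_moves --deltas '[0,0,0,0,0,0,0,0]'

```text
clock: 18.95
position: [637.9, 13.5, 128.6]
eef_rot: [0.105, 0.742, 0.656, -0.093]
wrist_force: [3.2, -3.7, -0.1]
width: 0.439
grip_force: 40.0
```

Run:
```python
from h import *
print([ (arm.observe()['wrist_force'].round(1)) for _ in range(1)]); s,R=tool(); print(s['wrist_torque'])
im,d=arm.capture("side"); im2,_=arm.capture("scene"); print(arm.observe()['wrist_force'].round(1))
cv2.imwrite("pics/c5.png",np.hstack([cv2.resize(x,(400,400),interpolation=2) for x in(im2[170:240,265:335,::-1],im[155:225,325:395,::-1])]))
```

```text
[array([ 3.2, -3.7, -0.1])]
[ 0.01248549 -0.09400409  0.25503181]
[ 3.6 -3.6 -0.1]
```

View pics/c5.png

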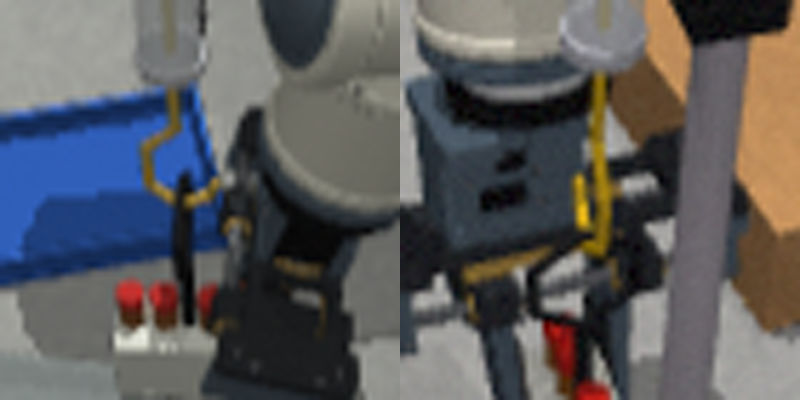

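Emit:
apply_moves --deltas '[0,1,0,0,0,1,0,0,0,0,0,0]'

```text
clock: 19.35
position: [639.8, 13.4, 128.4]
eef_rot: [0.105, 0.742, 0.655, -0.093]
wrist_force: [1.5, -0.7, -0.5]
width: 0.437
grip_force: 40.0
```

Emit:
apply_moves --deltas '[0.4,1,1.9,0,0.4,0,1.9,0,0,0,0,0,0,0,0,0]'

```text
clock: 19.75
position: [640.5, 13.0, 124.4]
eef_rot: [0.105, 0.742, 0.655, -0.093]
wrist_force: [-4.6, 1.1, -0.2]
width: 0.436
grip_force: 40.0
```

Emit:
apply_moves --deltas '[0,-0.7,0,0,0,0,0,0]' --jaw 1 --force 3

```text
clock: 19.95
position: [640.4, 13.0, 124.8]
eef_rot: [0.105, 0.742, 0.656, -0.092]
wrist_force: [-1.6, 0.1, 0.7]
width: 0.442
grip_force: 3.0
```

Emit:
apply_moves --deltas '[0,0,0,0,0,0,0,0,0,0,0,0,0,0,0,0]' --jaw -0.3

```text
clock: 20.35
position: [640.3, 12.9, 124.6]
eef_rot: [0.105, 0.742, 0.655, -0.093]
wrist_force: [0.4, 0.8, 0.1]
width: 0.652
grip_force: 0.0
```

Run:
```python
from h import *
show(); print(tool()[0]['wrist_force'])
im,d=arm.capture("side"); im2,_=arm.capture("scene"); 
cv2.imwrite("pics/c6.png",np.hstack([cv2.resize(x,(400,400),interpolation=2) for x in(im2[170:250,265:345,::-1],im[155:245,315:405,::-1])]))
```

```text
20.35 j [ 0.072  0.651  1.407 -0.312  1.124  0.337] p [640.3  12.9 124.6] w 59.4 
 [[0.123, 0.992, 0.0], [0.953, -0.119, -0.277], [-0.275, 0.034, -0.961]]
[0.41968797 0.81620736 0.05998223]
```

View pics/c6.png

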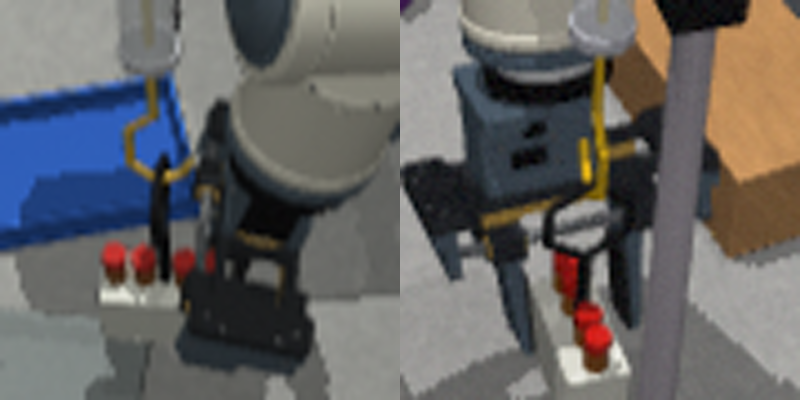

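Emit:
apply_moves --deltas '[0,0,0,0,0,0,0,0,0,0,0,0,0,0,0,0,0,0,0,0,0,0,0,0,0,0,0,0,0,0,0,0,0,0,0,0,0,0,0,0]' --jaw -1

```text
clock: 21.45
position: [640.2, 13.0, 124.6]
eef_rot: [0.105, 0.742, 0.655, -0.093]
wrist_force: [-0.7, -0.2, 0.3]
width: 0.999
grip_force: 0.0
```

Emit:
apply_moves --deltas '[0,0,0,0,0,0,0,0,0,0,0,0,0,0,0,0,0,0,0,0,0,0,0,0,0,0,0,0,0,0,0,0,0,0,0,0,0,0,0,0]'

```text
clock: 22.45
position: [640.2, 13.0, 124.6]
eef_rot: [0.105, 0.742, 0.656, -0.093]
wrist_force: [-0.8, 0.2, 0.2]
width: 1.0
grip_force: 0.0
```

```bash
cat > rc.py <<'E'
from h import *
def red(tag):
    for n in("scene","side"):
        im,d=arm.capture(n); C=cam(n); cv2.imwrite(f"pics/{n}_{tag}.png",im[:,:,::-1]); I=im.astype(int); p=tool()[0]["position"]
        rr,cc=np.mgrid[:400,:640]
        W=(np.stack([cc,rr,np.ones_like(cc)],-1)@np.linalg.inv(C[0]).T*d[...,None])@C[1].T+C[2]
        m=(I[...,0]>120)&(I[...,1]<70)&(I[...,2]<70)&(d>0)&np.all((W>p+[-80,-140,0])&(W<p+[80,80,110]),-1)
        print(n,m.sum(),W[m].mean(0).round(2),rr[m].mean().round(2),cc[m].mean().round(2))
E
python3 -c "
from rc import *
red('a'); print(arm.observe()['wrist_force'].round(1))"
```

```text
scene 35 [630.28 -34.06 174.86] 221.43 292.43
side 66 [626.79 -35.14 172.15] 225.2 357.55
[-1.1 -0.4 -0.1]
```

Emit:
apply_moves --deltas '[0,0,0,0,0,0,0,0,0,0,0,0,0,0,0,0,0,0,0,0,0,0,0,0,0,0,0,0,0,0,0,0,0,0,0,0,0,0,0,0]'

```text
clock: 23.55
position: [640.2, 13.0, 124.6]
eef_rot: [0.105, 0.742, 0.656, -0.093]
wrist_force: [-0.8, 0.3, -1.2]
width: 1.004
grip_force: 0.0
```

```bash
python3 -c "
from rc import *
red('b'); red('c');show()
S,D=cam('scene'),cam('side')
for th in ['amber_eye','amber_block','hook_seat']:
  for n in('scene','side'): print(n,th,[(np.round(k['point']),round(k['p'],2)) for k in arm.place_of(n,th)])
"
```

```text
scene 36 [629.95 -33.11 174.36] 221.42 292.72
side 63 [626.27 -35.71 173.03] 225.19 357.48
scene 36 [630.56 -33.09 175.26] 221.42 292.72
side 66 [626.32 -35.58 172.95] 225.17 357.47
23.75 j [ 0.072  0.651  1.407 -0.312  1.124  0.337] p [640.2  13.  124.6] w 91.0 
 [[0.123, 0.992, 0.0], [0.953, -0.119, -0.277], [-0.275, 0.034, -0.961]]
scene amber_eye [(array([226., 455.]), 0.75), (array([207., 295.]), 0.71)]
side amber_eye [(array([196., 358.]), 0.56)]
scene amber_block [(array([251., 446.]), 0.89), (array([232., 300.]), 0.63), (array([218., 207.]), 0.35)]
side amber_block [(array([146., 306.]), 0.76), (array([234., 356.]), 0.73)]
scene hook_seat [(array([201., 298.]), 0.61)]
side hook_seat [(array([198., 358.]), 0.64)]
```

Emit:
apply_moves --deltas '[0,0,0,0,0,0,0,0,0,0,0,0,0,0,0,0,0,0,0,0,0,0,0,0,0,0,0,0,0,0,0,0,0,0,0,0]'

```text
clock: 24.95
position: [640.2, 13.0, 124.6]
eef_rot: [0.105, 0.742, 0.655, -0.093]
wrist_force: [0.0, -0.0, -0.6]
width: 0.999
grip_force: 0.0
```

Emit:
apply_moves --deltas '[0,0,0,0,0,0,0,0,0,0,0,0,0,0,0,0,0,0,0,0,0,0,0,0,0,0,0,0,0,0,0,0]' --jaw 1 --force 30

```text
clock: 25.75
position: [640.2, 12.9, 124.6]
eef_rot: [0.105, 0.742, 0.655, -0.093]
wrist_force: [-0.1, 0.0, 0.1]
width: 0.443
grip_force: 29.8
```

Emit:
apply_moves --deltas '[0,0,0,0,0,0,0,0,0,0,0,0]' --force 40

```text
clock: 26.05
position: [640.2, 13.0, 124.6]
eef_rot: [0.105, 0.742, 0.656, -0.093]
wrist_force: [-0.1, -0.2, -0.0]
width: 0.441
grip_force: 39.7
```

Emit:
apply_moves --deltas '[-2.3,0.3,-8.2,0,-2.3,0.3,-8.2,0,-2.3,0.3,-8.2,0,-2.3,0.3,-8.2,0,-2.3,0.3,-8.2,0,-2.3,0.3,-8.2,0,-2.3,0.3,-8.2,0,0,0,0,0,0,0,0,0]'

```text
clock: 26.95
position: [640.3, 13.3, 184.3]
eef_rot: [0.105, 0.742, 0.655, -0.093]
wrist_force: [-1.0, 0.5, -3.7]
width: 0.442
grip_force: 39.7
```

```bash
python3 look.py 5 | grep -v red
python3 - <<'E'
from h import *
s,R=tool()
for d in([9,100,0],[-220,-50,0]): print(d,(R.T@d).round(2))
a=cv2.imread("pics/scene5.png")[165:225,265:325];b=cv2.imread("pics/side5.png")[155:215,325:385]
cv2.imwrite("pics/c7.png",np.hstack([cv2.resize(x,(400,400),interpolation=2) for x in(a,b)]))
E
```

```text
26.95 j [ 0.073  0.585  1.352 -0.297  1.24   0.298] p [640.3  13.3 184.3] w 40.2 
 [[0.124, 0.992, 0.0], [0.953, -0.119, -0.277], [-0.275, 0.034, -0.961]]
scene amber_eye [([192, 294], 0.81), ([231, 455], 0.74)]
scene amber_block [([252, 443], 0.76), ([220, 295], 0.69)]
scene hook_seat [([200, 299], 0.45)]
scene hook_tip [([193, 303], 0.43), ([198, 296], 0.25)]
eye 283 [646.5   8.5 287.5] [596. -25. 249.] [684.  33. 343.]
hook 5 [632.9 -14.8 308.1] [630. -37. 296.] [636.  -0. 338.]
side amber_eye [([115, 307], 0.86), ([180, 360], 0.64)]
side amber_block [([221, 356], 0.86), ([148, 306], 0.81)]
side hook_seat [([189, 357], 0.59), ([180, 358], 0.58)]
side hook_tip [([174, 357], 0.64)]
eye 546 [632.8   6.5 290.8] [595. -35. 248.] [685.  33. 344.]
hook 42 [627.5 -23.  319.7] [589. -40. 270.] [633.   8. 356.]
[9, 100, 0] [ 96.46  -2.93 -27.72]
[-220, -50, 0] [ -74.84 -212.38   13.87]
```

View pics/c7.png

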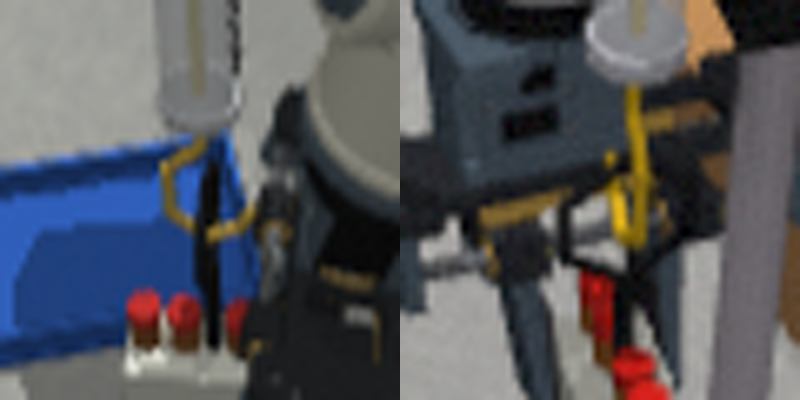

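Emit:
apply_moves --deltas '[9.7,-0.3,-2.8,0,19.3,-0.6,-5.5,0,19.3,-0.6,-5.5,0,19.3,-0.6,-5.5,0,19.3,-0.6,-5.5,0,9.7,-0.3,-2.8,0]'

```text
clock: 28.05
position: [649.4, 116.0, 184.0]
eef_rot: [0.105, 0.742, 0.656, -0.092]
wrist_force: [0.1, -0.2, -3.7]
width: 0.443
grip_force: 39.7
```

Emit:
apply_moves --deltas '[-9,-30,2,-5.7,-9,-30,2,-5.7,-9,-30,2,-5.7,0,-30,0,0,0,-30,0,0,0,-30,0,0,0,0,0,0]'

```text
clock: 28.75
position: [466.7, 72.5, 189.8]
eef_rot: [0.089, 0.636, 0.759, -0.108]
wrist_force: [-0.7, -0.3, -3.3]
width: 0.44
grip_force: 39.9
```

Run:
```python
from h import *
show();s,R=tool(); print(s['wrist_force'].round(1),s['grip_force'])
print((R.T@(np.array([426,-49,150])-s['position'])).round(1),(R.T@[0,0,-100]).round(1))
```

```text
28.75 j [ 0.22   0.382  1.726 -0.306  1.118  0.192] p [466.7  72.5 189.8] w 40.0 
 [[-0.174, 0.985, -0.002], [0.946, 0.167, -0.278], [-0.273, -0.051, -0.961]]
[-0.7 -0.3 -3.3] 39.87853467464447
[-97.  -58.4  72.1] [27.3  5.1 96.1]
```

Emit:
apply_moves --deltas '[-24.2,-14.6,18,0,-24.2,-14.6,18,0,-24.2,-14.6,18,0,-24.2,-14.6,18,0,0,0,0,0,0,0,0,0]'

```text
clock: 29.35
position: [430.0, -48.7, 149.7]
eef_rot: [0.09, 0.637, 0.758, -0.107]
wrist_force: [0.4, 0.5, -3.8]
width: 0.44
grip_force: 39.9
```

Run:
```python
from rc import *
show(); red('d')
for n in("scene","side"):
    C=cam(n); im=cv2.imread(f"pics/{n}_d.png").astype(int)
```

```text
29.35 j [-0.036  0.369  1.917 -0.368  0.88   0.031] p [430.  -48.7 149.7] w 40.0 
 [[-0.172, 0.985, -0.0], [0.946, 0.165, -0.277], [-0.273, -0.048, -0.961]]
scene 25 [440.29 -95.47 199.49] 172.0 273.12
side 91 [436.8  -94.31 198.82] 258.58 296.93
```

Emit:
apply_moves --deltas '[7.2,0.3,25.2,0,7.2,0.3,25.2,0,7.2,0.3,25.2,0,7.2,0.3,25.2,0,0.8,0.1,2.9,0,0.8,0.1,2.9,0,0,0,0,0,0,0,0,0]'

```text
clock: 30.25
position: [426.5, -48.8, 39.8]
eef_rot: [0.091, 0.636, 0.759, -0.107]
wrist_force: [-0.8, 0.0, -2.9]
width: 0.438
grip_force: 39.9
```

Emit:
apply_moves --deltas '[0.4,0,1.5,0,0.4,0,1.5,0,0.4,0,1.5,0,0,0,0,0,0,0,0,0]'

```text
clock: 30.75
position: [425.4, -49.0, 34.1]
eef_rot: [0.09, 0.636, 0.759, -0.107]
wrist_force: [0.5, 0.3, -2.9]
width: 0.434
grip_force: 39.9
```

Emit:
apply_moves --deltas '[0.3,0,1,0,0.3,0,1,0,0,0,0,0,0,0,0,0]'

```text
clock: 31.15
position: [425.2, -49.2, 33.0]
eef_rot: [0.09, 0.636, 0.758, -0.107]
wrist_force: [-5.6, 2.7, 30.5]
width: 0.438
grip_force: 40.0
```

Emit:
apply_moves --deltas '[-0.3,0,-0.8,0,0,0,0,0,0,0,0,0]' --force 5

```text
clock: 31.45
position: [425.3, -49.1, 33.0]
eef_rot: [0.09, 0.636, 0.759, -0.107]
wrist_force: [-2.4, 0.1, 6.5]
width: 0.437
grip_force: 5.0
```

Emit:
apply_moves --deltas '[0,0,0,0,0,0,0,0,0,0,0,0,0,0,0,0]' --jaw -0.36

```text
clock: 31.85
position: [425.5, -49.1, 32.9]
eef_rot: [0.09, 0.636, 0.759, -0.107]
wrist_force: [-0.6, 0.1, 0.6]
width: 0.678
grip_force: 0.0
```

Emit:
apply_moves --deltas '[0,0,0,0,0,0,-15,0,0,0,-35,0,0,0,-35,0,0,0,-40,0,0,0,-40,0,0,0,-40,0,0,0,0,0]'

```text
clock: 32.65
position: [427.5, 8.9, 234.1]
eef_rot: [0.093, 0.636, 0.759, -0.104]
wrist_force: [0.2, -0.1, -0.2]
width: 0.681
grip_force: 0.0
```

Run:
```python
from h import *
show()
for n in("scene","side","wrist"):
    C=cam(n); im,d=arm.capture(n); I=im.astype(int)
    rr,cc=np.mgrid[:400,:640]
    W=(np.stack([cc,rr,np.ones_like(cc)],-1)@np.linalg.inv(C[0]).T*d[...,None])@C[1].T+C[2]
    def box(m,lo,hi): return W[m&(d>0)&np.all((W>lo)&(W<hi),-1)]
    T=d>0
    red=box((I[...,0]>110)&(I[...,1]<70)&(I[...,2]<70),[330,-200,40],[530,60,110]); wh=box((I.min(-1)>110),[330,-200,46],[530,60,63]); e=box(I.max(-1)<70,[380,-140,125],[480,-30,190])
    for nm,a in(("red",red),("white",wh),("eye",e)):
        if len(a)>4: print(n,nm,len(a),a.mean(0).round(1),[np.round(q,1) for q in cv2.minAreaRect(a[:,:2].astype(np.float32))],a[:,2].max().round(1))
    bl=box((I[...,2]>110)&(I[...,0]<60),[300,-250,-10],[560,60,40])
    if len(bl)>50: print("tray",cv2.minAreaRect(bl[:,:2].astype(np.float32)))
```

```text
32.65 j [ 0.098  0.243  1.798 -0.308  1.14   0.058] p [427.5   8.9 234.1] w 62.0 
 [[-0.173, 0.985, 0.007], [0.946, 0.168, -0.276], [-0.273, -0.041, -0.961]]
scene red 38 [431.1 -87.3  83.7] [array([429.8, -83.2]), array([13.9, 74.8]), np.float64(9.0)] 88.6
scene white 84 [442.  -85.   55.3] [array([437.5, -85.3]), array([27.1, 72.2]), np.float64(9.6)] 62.3
scene eye 30 [438.4 -80.6 158.7] [array([430.6, -81.6]), array([55.6,  6.1]), np.float64(10.1)] 178.9
tray ((431.9469299316406, -79.93849182128906), (121.68048858642578, 157.5596923828125), 8.536148071289062)
side red 87 [428.2 -94.8  80.9] [array([427.2, -83.7]), array([13.9, 80. ]), np.float64(8.8)] 86.8
side white 232 [423.4 -94.8  54.3] [array([427.4, -86.1]), array([40. , 86.5]), np.float64(8.6)] 61.1
side eye 85 [427.4 -86.1 154. ] [array([427.2, -85.7]), array([51.8,  7.6]), np.float64(10.1)] 179.5
tray ((429.9685974121094, -83.84746551513672), (120.8676986694336, 161.0432891845703), 9.00180721282959)
wrist red 490 [426.1 -70.1  82. ] [array([426.8, -84.7]), array([17.8, 79.2]), np.float64(8.7)] 102.3
wrist white 1670 [427.8 -77.6  54.5] [array([428.2, -84.7]), array([39.4, 84.5]), np.float64(9.1)] 62.5
wrist eye 331 [426.6 -83.4 134.5] [array([427.8, -84.2]), array([52.6,  5.7]), np.float64(8.2)] 178.3
tray ((427.0207214355469, -83.28773498535156), (125.31717681884766, 160.0647735595703), 8.951786994934082)
```

Carrier stands centred and upright in the tray (eye directly over the block centre), gripper clear.

```bash
python3 -c "
from plant import arm
print(arm.sign_off())"
```

```text
the job is handed in; nothing more can be done
None
```

I weighed the amber carrier: it hung free and still on the scale hook for over two seconds. I then lifted it off, set it upright inside the blue tray, let go and handed the job in at about 33 s. No verdict came back; the last camera check showed it upright, roughly centred in the tray and clear of the gripper.

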